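Find the rocking burner cap and seat it

ROBOT

A 6-joint arm with a two-finger parallel gripper is mounted at the origin on the work surface. World frame = base frame: x ahead of the robot, y to its left, z up, the work surface at z = 0. Lengths are in m, angles in degrees, forces in N, time in s.
With the tool pointing down it reaches from about 0.4 to 0.825 m from the base axis. Payload 7 kg.
Tool frame: the origin (TCP) lies on the centre line of the jaws, within the pads' length; the fingertips stand 19 mm ahead of it and the grasp point (between the pads) is the TCP (r.tip_extent is the distance from the TCP to the fingertips, in m); z points along the fingers, y is the line along which they close (so a half turn about z gives the same grasp; the last joint's range is limited). The gripper opens to 88 mm and grips with 3 to 60 N. Pads are 19 mm wide; open, the fingers measure 130 mm over their backs; the gripper's body (78 mm by 193 mm) begins 47 mm behind the grasp point.
Start: joints at [-49.67, 20.546, 0.682, 0, -70.136, -16.507], TCP at [0.273, -0.617, 0.246] pointing down, gripper open.
Joint ranges: [-176.03, 176.03], [-82.01, 121.73], [-58.28, 71.71], [-173.87, 95.51], [-174.79, -0.11], [-173.66, 173.66]. Speed limits (degrees/s): [136.94, 136.94, 172.46, 180, 180, 180].

INTERFACE

Orientations are given as [roll, pitch, yaw] about the fixed x, y, z axes, in that order (R = Rz(yaw) Ry(pitch) Rx(roll)).
In Python, from plant import r gives the robot as it stands. The module is installed in compiled form; this text tells all that it offers.
- The arm moves only by the tool jog_arm, never from a script. Its argument "deltas" is a list that holds one entry, the list of rows, each a list of 5 numbers: the opening, from -1 (shut) to 1 (fully open), then the shift along the world's x, y, z in cm, then the turn about the world's z in rad. In form: [[[claw, dx, dy, dz, turn], ...]]. A call has 1 to 8 rows; each row shifts and turns the commanded pose from where the row before left it; what a row does not reach is not made up. A row lasts 1/8 s, in which the tool goes at most 62.5 mm and 10.7 degrees, less where a joint would pass 70% of its speed; a pose out of reach is approached as far as the arm can. A call with a gripper value outside its range is refused whole. The fingers move at their own pace and stop on an object; "force" is the grip in N (left out, the last holds). Time passes only in rows, so rows that do not move let the fingers close. It gives the time, the measured TCP pose, the force, the opening and the grip force at its end, in the units of the state.
- r.get_state(): the state, without advancing time (a new reading comes with each control period).
- r.capture(name): name is "scene" or "side" or "wrist"; returns the picture (420x560x3 uint8, blue, green, red); there is no depth.
- r.camera_info(name): a dict with "fx", "fy", "cx", "cy" (pixels), "view" (4x4, takes a point from world to camera coordinates). Camera axes: x right, y up, looking along -z (the intrinsics and any distortion apply to the point x, -y, -z); pixel columns grow to the right and rows downward; lengths in m; the calibration is good to about 2 mm. A picture is of the moment at which its call begins: read the wrist's pose just before it. camera_info takes no time and is no camera call; for the wrist camera it gives the pose at the moment of the call.
- r.close_job(): hands the job in; it is judged then, once.
The state is a dict: "time_s": time; "joints": joint angles; "qd": joint speeds; "joint_torque": joint torques, N m; "tcp_pos": TCP position; "eef_rot": TCP orientation; "contact_force": force on the tool from outside, world axes, zero at the start; "moment": the same for the moment, N m; "gripper_width": finger opening in m; "gripper_force": force on a finger pad.
Only numpy, scipy, OpenCV 4.12 (cv2) and the standard library are available. Lean on these libraries where they do the work, as an engineer would, in place of code of your own. Each camera call takes 0.05 s, during which the arm holds its last target. There are 200 camera calls.

TASK

The hob has been cleaned and one of its four burner caps went back off its seat. With your fingertips press down on the caps, near the edge, to find the one that rocks, then push that cap across, without picking it up, until it drops home and lies level and firm. Do not lift any cap, leave the three good caps seated and do not disturb the other things on the hob.

Things in the scene. Friction and masses are not known exactly. Their poses are not given: they have to be found in the camera images.
- cap_a: burner cap: round black enamelled plate, 72 mm across, edge 4 mm thick, domed to 6.8 mm; below it a central round boss 25 mm wide, 4 mm deep, drops into the head's bore. Loose, about 0.2 kg; all four alike. Origin: centre of the flat underside (top of the boss); z up out of the top. Seated, the origin is at the seat point within 3 mm sideways, and the cap is level and firm
- cap_b: burner cap, the same as cap_a, on the burner with seat_b. A cap off its seat stands with its boss on the head's rim: 3 to 4 mm high, 6 to 9 mm off-centre, leaning about 6 degrees, its off-centre edge up. A light press (1 N) on that high edge rocks it level and on over the other way; on the low edge it feels firm. Pushed back to within 3 mm of centre it drops in by itself
- cap_c: burner cap, the same as cap_a, on the burner with point seat_c
- cap_d: burner cap, the same as cap_a, on the burner with point seat_d
- seat_a (a point): seat point of the burner under cap_a: centre of the flat top of the fixed aluminium head, 68 mm across, with a 30 mm bore; 32 mm above the worktop, 22 mm above the hob's tray. z up
- seat_b (a point): seat point of the burner under cap_b: centre of the flat top of the fixed aluminium head, 68 mm across, with a 30 mm bore; 32 mm above the worktop, 22 mm above the hob's tray. z up
- seat_c (a point): seat point of the burner under cap_c: centre of the flat top of the fixed aluminium head, 68 mm across, with a 30 mm bore; 32 mm above the worktop, 22 mm above the hob's tray. z up
- seat_d (a point): seat point of the burner under cap_d: centre of the flat top of the fixed aluminium head, 68 mm across, with a 30 mm bore; 32 mm above the worktop, 22 mm above the hob's tray. z up
- hob: stainless steel gas hob, fixed, tray 500 (x) by 580 (y) mm, its top 10 mm above the worktop; origin under its centre, x away from the robot. Four burners at x = +-100, y = +-135 mm, each in a dark ring 94 mm wide, 5 mm high; the black pan supports (40 mm high) lie left and right of it on the worktop. Four knobs (40 mm wide, 27 mm high over the tray) along x = -225 mm
- ramekin: ramekin, a white ceramic bowl, 80 mm wide, 42 mm high, standing between the burners; origin under its centre
- spoon: wooden spoon, 240 mm long, lying on the hob's right edge along x; origin near its middle
- black_spoon: black plastic spoon, 240 mm long, lying on the hob's left edge along x; origin near its middle
Mind the look-alikes: they are no part of the job. What is shaped like the cap_c but red or turquoise is not meant.

How it is judged:
By the outcome, as a careful person would: the job done as asked, in the order asked, and still so for the second after the job is handed in, with the robot touching nothing.
It also fails if it takes over 64 s, if anything falls off the work surface, if the arm or the gripper's body presses on something with over 40 N, if the wrist force passes 120 N, or if a joint passes its speed limit or range.

## Working session

There is one attempt and no reset: what is moved stays moved. The work goes in short steps, Python scripts to look and compute and a tool call to move; the robot and the scene stay as the last step left them, time stands still between calls to the robot, and variables do not carry over. Pictures are saved under pics/ and viewed, at most 10 in all, crops included, and the job is handed in when it is done.

Besides the shell and the picture viewer there is one more tool, called as name([rows], argument=value, ...), one row to a line, values as JSON. jog_arm: Moves the arm, as the interface text tells. Its arguments: {"type":"object","properties":{"deltas":{"type":"array"},"force":{"type":"number"}},"required":["deltas"]}

```bash
mkdir -p pics; python3 - <<'E'
from plant import r
import cv2,numpy as np
print({k:np.round(v,3) for k,v in r.get_state().items()})
a=r.capture("scene");b=r.capture("side")
cv2.imwrite("pics/scene.png",a);cv2.imwrite("pics/side.png",b)
for n in("scene","side","wrist"):
    i=r.camera_info(n);print(n,i)
E
```

```text
{'time_s': np.float64(0.0), 'joints': array([-4.9671e+01,  2.0593e+01,  6.3400e-01, -1.9000e-02, -7.0135e+01,
       -1.6507e+01]), 'qd': array([-0.095,  0.09 , -0.019,  0.142,  0.059,  0.008]), 'joint_torque': array([-0.0000e+00, -5.8271e+01,  2.9304e+01,  6.9970e+00,  7.0000e-03,
       -0.0000e+00]), 'tcp_pos': array([ 0.272, -0.617,  0.245]), 'eef_rot': array([ 1.79905e+02, -9.00000e-03, -1.56184e+02]), 'contact_force': array([-0.246,  0.534,  0.029]), 'moment': array([-0.025,  0.018, -0.038]), 'gripper_force': np.float64(0.0), 'gripper_width': np.float64(0.087)}
scene {'fx': 397.37967452040124, 'fy': 397.37967452040124, 'cx': 282.41054374367394, 'cy': 207.8754159344299, 'view': array([[ 0.08618862,  0.9962398 ,  0.00881916, -0.07513605],
       [-0.60787576,  0.04557218,  0.7927233 ,  0.27159428],
       [ 0.7893406 , -0.07368468,  0.60951783, -1.20489549],
       [ 0.        ,  0.        ,  0.        ,  1.        ]])}
side {'fx': 469.18572559199333, 'fy': 469.18572559199333, 'cx': 275.8241769704224, 'cy': 205.29212924740108, 'view': array([[-0.90195405, -0.43165974, -0.01219654,  0.51483706],
       [ 0.249381  , -0.54372453,  0.80135682, -0.17284159],
       [-0.35254504,  0.71974544,  0.59806229, -0.74247157],
       [ 0.        ,  0.        ,  0.        ,  1.        ]])}
wrist {'fx': 371.68569224872, 'fy': 371.68569224872, 'cx': 277.3472960737933, 'cy': 211.63617232857857, 'view': array([[-4.02983105e-01,  9.15206922e-01,  9.51987968e-04,
         6.75057197e-01],
       [-8.78965608e-01, -3.86735122e-01, -2.79025816e-01,
         3.70289926e-02],
       [-2.54998191e-01, -1.13279454e-01,  9.60283129e-01,
        -3.89987041e-01],
       [ 0.00000000e+00,  0.00000000e+00,  0.00000000e+00,
         1.00000000e+00]])}
```

View pics/scene.png

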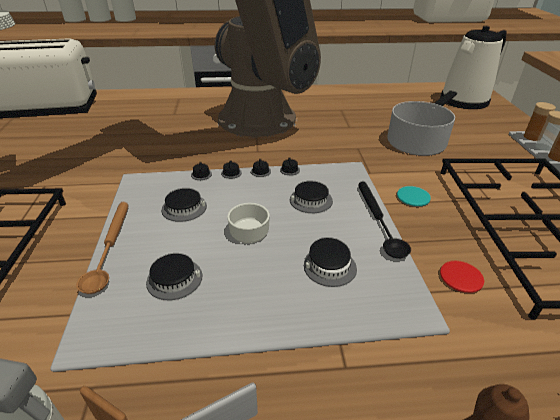

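View pics/side.png

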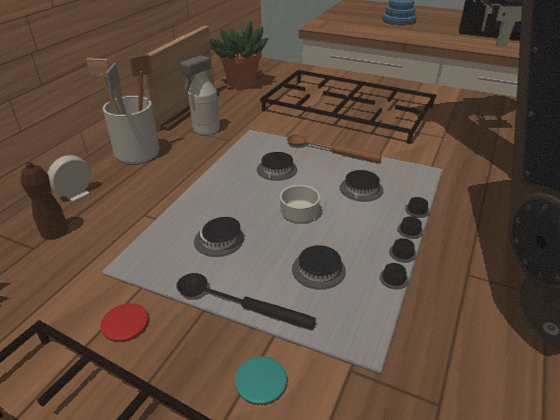

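The scene picture shows caps at about (183,203) and (311,193) near the robot, and (174,273) and (330,258) on the far side. The far-left one at (330,258), which is (221,233) in the side view, looks displaced. The red disc (462,277) and the turquoise disc (413,196) are the look-alikes. Next I'll triangulate the caps and check enlarged crops.

```bash
cat > h.py <<'E'
import numpy as np,cv2
def ray(i,u,v):
    V=np.array(i["view"]);R=V[:3,:3];c=-R.T@V[:3,3]
    d=R.T@np.array([(u-i["cx"])/i["fx"],-(v-i["cy"])/i["fy"],-1.]);return c,d/np.linalg.norm(d)
def plane(i,u,v,z):
    c,d=ray(i,u,v);return c+d*(z-c[2])/d[2]
def tri(rs):
    A=sum(np.eye(3)-np.outer(d,d) for c,d in rs);b=sum((np.eye(3)-np.outer(d,d))@c for c,d in rs)
    p=np.linalg.solve(A,b);return p,[np.linalg.norm(np.cross(p-c,d)) for c,d in rs]
def proj(i,p):
    V=np.array(i["view"]);q=V[:3,:3]@p+V[:3,3];return np.array([i["cx"]+i["fx"]*q[0]/-q[2],i["cy"]-i["fy"]*q[1]/-q[2]])
E
python3 - <<'E'
from plant import r
from h import *
P={"scene":[(183,199),(311,189),(172,269),(330,252)],"side":[(362,183),(320,262),(277,163),(221,233)]}
names="nearR nearL farR farL".split()
rs={k:[] for k in names};tiles=[]
for n in P:
    im=cv2.imread(f"pics/{n}.png");inf=r.camera_info(n);g=im.max(2)
    for k,(u,v) in zip(names,P[n]):
        m=((g<45)*255).astype(np.uint8)
        m=cv2.morphologyEx(m,cv2.MORPH_OPEN,np.ones((5,5),np.uint8))
        nl,lab,st,ce=cv2.connectedComponentsWithStats(m)
        l=lab[v,u];c=cv2.findContours((lab==l).astype(np.uint8),0,2)[0][0]
        e=cv2.fitEllipse(c);print(n,k,g[v,u],st[l],np.round(e[0],1),np.round(e[1],1),round(e[2],1))
        rs[k].append(ray(inf,*e[0]))
        t=cv2.resize(im[v-28:v+32,u-40:u+40],(400,300),interpolation=cv2.INTER_CUBIC)
        big=((np.array(e[0])-[u-40,v-28])*5+2.5,np.array(e[1])*5,e[2]);cv2.ellipse(t,(big[0].tolist(),big[1].tolist(),big[2]),(0,0,255),1)
        tiles.append(t)
for k in names:
    p,d=tri(rs[k]);print(k,p.round(4),np.round(d,4))
cv2.imwrite("pics/tiles.png",cv2.resize(np.vstack([np.hstack(tiles[:4]),np.hstack(tiles[4:])]),(800,300)))
E
```

```text
scene nearR 28 [165 189  35  21 565] [181.9 198.7] [18.8 36. ] 80.0
scene nearL 30 [295 182  33  19 499] [310.7 190.6] [17.7 33.8] 90.6
scene farR 34 [ 150  254   44   32 1045] [170.7 268.9] [27.9 46.2] 73.1
scene farL 33 [310 238  40  29 947] [329.2 253.2] [29.6 41. ] 98.0
side nearR 45 [     0      0    560    420 221056] [144.6 382.5] [38.7 40.8] 0.0
side nearL 40 [     0      0    560    420 221056] [144.6 382.5] [38.7 40.8] 0.0
side farR 42 [     0      0    560    420 221056] [144.6 382.5] [38.7 40.8] 0.0
side farL 47 [     0      0    560    420 221056] [144.6 382.5] [38.7 40.8] 0.0
nearR [0.6032 0.1156 0.0307] [0.2776 0.2776]
nearL [0.5329 0.2449 0.0259] [0.168 0.168]
farR [ 0.6553  0.0784 -0.0767] [0.2691 0.2691]
farL [ 0.587   0.2436 -0.0801] [0.129 0.129]
```

View pics/tiles.png

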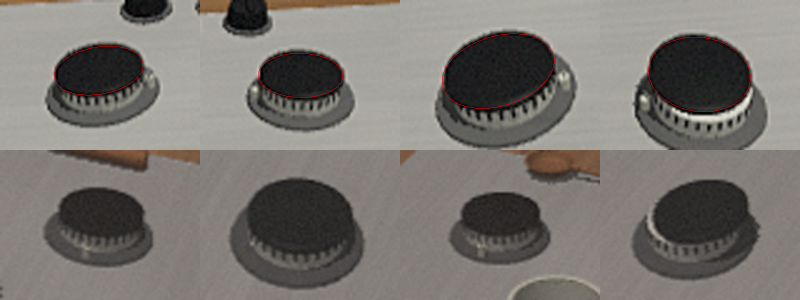

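In the tiles, the far-left cap (right column) shows a bright rim crescent on its far side and tilts towards the scene camera. So it has shifted towards the robot (−x) with that edge up. The other three look level. Now for the two-view heights.

```bash
python3 - <<'E'
from plant import r
from h import *
P={"scene":[(183,199),(311,189),(172,269),(330,252)],"side":[(362,181),(320,260),(277,161),(224,231)]}
names="nearR nearL farR farL".split()
rs={k:[] for k in names}
for n,th in (("scene",45),("side",62)):
    im=cv2.imread(f"pics/{n}.png");inf=r.camera_info(n);g=cv2.GaussianBlur(im.max(2),(3,3),0)
    print(n,"cam",ray(inf,280,210)[0].round(3))
    for k,(u,v) in zip(names,P[n]):
        w=g[v-40:v+40,u-40:u+40]
        m=((w<th)*255).astype(np.uint8)
        m=cv2.morphologyEx(m,cv2.MORPH_OPEN,cv2.getStructuringElement(2,(7,7)))
        lab=cv2.connectedComponents(m)[1]
        c=max(cv2.findContours((lab==lab[40,40]).astype(np.uint8),0,2)[0],key=len)
        c=cv2.convexHull(c);e=cv2.fitEllipse(c);ec=np.array(e[0])+[u-40,v-40]
        print(n,k,ec.round(1),np.round(e[1],1),round(e[2],1),plane(inf,*ec,0.035).round(4))
        rs[k].append(ray(inf,*ec))
for k in names:
    p,d=tri(rs[k]);print(k,p.round(4),np.round(d,4))
E
```

```text
scene cam [ 1.123 -0.026  0.52 ]
scene nearR [181.9 199.1] [19.8 35.3] 81.4 [ 0.4499 -0.171   0.035 ]
scene nearL [311.  191.1] [18.8 33.2] 92.9 [0.4413 0.0978 0.035 ]
scene farR [171.  269.7] [29.9 44.5] 73.4 [ 0.6486 -0.1666  0.035 ]
scene farL [328.9 253.5] [30.  40.6] 97.2 [0.6309 0.102  0.035 ]
side cam [0.246 0.663 0.589]
side nearR [362.4 180.3] [19.6 34.7] 96.6 [ 0.4437 -0.1601  0.035 ]
side nearL [320.4 261.1] [30.1 44.1] 99.0 [0.4348 0.1075 0.035 ]
side farR [277.1 160.7] [17.3 31.6] 89.8 [ 0.6423 -0.157   0.035 ]
side farL [224.2 231.5] [28.6 42. ] 95.7 [0.6237 0.1085 0.035 ]
nearR [ 0.4453 -0.171   0.0298] [0.0019 0.0019]
nearL [0.436  0.1001 0.0297] [0.0017 0.0017]
farR [ 0.6457 -0.1666  0.0303] [0.0017 0.0017]
farL [0.6267 0.1035 0.0305] [0.0004 0.0004]
```

The triangulated caps form a 200 × 270 mm rectangle with yaw of about 1.7°, except the far-left cap, which sits about 9 mm towards −x of its predicted seat (0.636, 0.1045). Their heights come out around 30 mm against an expected 34, because the masks include the side wall. I'll start probing with the near-right cap, fingers closed.

jog_arm([
  [[-1,1.8,5.5,0,-0.05],[-1,1.8,5.5,0,-0.05],[-1,1.8,5.5,-1,-0.05],[-1,1.8,5.5,-2,-0.05],[-1,1.8,5.5,-2,-0.05],[-1,1.8,5.5,-2,-0.05],[-1,1.8,5.5,-2,-0.05],[-1,1.5,5.5,-2,-0.036]],
])

```text
time_s: 1.1
tcp_pos: [0.4139, -0.1757, 0.1351]
eef_rot: [-180.0, 0.0, -178.4]
contact_force: [1.7, -0.5, 0.1]
gripper_width: 0.0134
gripper_force: 0.0
```

jog_arm([
  [[-1,0,0.3,-3,0],[-1,0,0,-2.5,0],[-1,0,0,-1.2,0],[-1,0,0,-0.4,0],[-1,0,0,0,0]],
])

```text
time_s: 1.72
tcp_pos: [0.4139, -0.1748, 0.0649]
eef_rot: [-180.0, 0.0, -178.3]
contact_force: [0.7, 0.5, 0.3]
gripper_width: 0.0006
gripper_force: 0.0
```

jog_arm([
  [[-1,0,0,-0.1,0],[-1,0,0,-0.1,0],[-1,0,0,-0.1,0],[-1,0,0,-0.1,0],[-1,0,0,0,0]],
])

```text
time_s: 2.35
tcp_pos: [0.4136, -0.1745, 0.0605]
eef_rot: [-180.0, -0.0, -178.3]
contact_force: [0.3, 0.6, -0.4]
gripper_width: 0.0
gripper_force: 0.0
```

jog_arm([
  [[-1,0,0,-0.1,0],[-1,0,0,-0.1,0],[-1,0,0,0,0],[-1,0,0,0,0]],
])

```text
time_s: 2.85
tcp_pos: [0.4136, -0.1745, 0.0586]
eef_rot: [-180.0, -0.0, -178.3]
contact_force: [-0.5, 0.6, 0.4]
gripper_width: 0.0004
gripper_force: 0.0
```

jog_arm([
  [[-1,0,0,-0.1,0],[-1,0,0,0,0],[-1,0,0,0,0]],
])

```text
time_s: 3.22
tcp_pos: [0.4137, -0.1745, 0.0576]
eef_rot: [-180.0, 0.0, -178.3]
contact_force: [-0.5, 0.3, 1.3]
gripper_width: 0.0007
gripper_force: 0.5
```

jog_arm([
  [[-1,0,0,-0.1,0],[-1,0,0,0,0],[-1,0,0,0,0]],
])

```text
time_s: 3.6
tcp_pos: [0.4138, -0.1745, 0.0574]
eef_rot: [-180.0, 0.0, -178.3]
contact_force: [-3.3, 2.4, 14.0]
gripper_width: 0.0003
gripper_force: 6.9
```

The near-right cap is firm: contact at tip z = 38.4 mm, as expected, and 14 N with no give. Next is the far-right cap.

jog_arm([
  [[-1,0,0,3,0],[-1,5,0.2,0,0],[-1,5,0.2,0,0],[-1,5,0.2,0,0],[-1,5,0.1,0,0],[-1,0,0,-1.5,0],[-1,0,0,-1.0,0],[-1,0,0,0,0]],
])

```text
time_s: 4.6
tcp_pos: [0.6118, -0.1675, 0.0604]
eef_rot: [180.0, -0.2, -178.3]
contact_force: [0.3, 0.0, 0.1]
gripper_width: 0.0006
gripper_force: 0.0
```

jog_arm([
  [[-1,0,0,-0.1,0],[-1,0,0,-0.1,0],[-1,0,0,-0.1,0],[-1,0,0,0,0],[-1,0,0,0,0]],
])

```text
time_s: 5.22
tcp_pos: [0.6137, -0.1675, 0.0587]
eef_rot: [-180.0, 0.0, -178.3]
contact_force: [-0.5, 0.4, 0.5]
gripper_width: 0.0004
gripper_force: 0.0
```

jog_arm([
  [[-1,0,0,-0.1,0],[-1,0,0,0,0],[-1,0,0,0,0]],
])

```text
time_s: 5.6
tcp_pos: [0.6137, -0.1675, 0.0577]
eef_rot: [-180.0, 0.0, -178.3]
contact_force: [0.2, -0.3, 1.3]
gripper_width: 0.0007
gripper_force: 0.8
```

jog_arm([
  [[-1,0,0,-0.1,0],[-1,0,0,0,0],[-1,0,0,0,0]],
])

```text
time_s: 5.98
tcp_pos: [0.6138, -0.1675, 0.0575]
eef_rot: [-180.0, 0.0, -178.3]
contact_force: [-2.9, 1.0, 8.7]
gripper_width: 0.0005
gripper_force: 4.3
```

jog_arm([
  [[-1,0,0,6,0],[-1,-3,5.4,0,0],[-1,-3,5.4,0,0],[-1,-3,5.4,0,0],[-1,-3,5.4,0,0],[-1,-2.6,5.2,0,0],[-1,0,0,-3,0],[-1,0,0,-2,0]],
])

```text
time_s: 6.98
tcp_pos: [0.467, 0.1016, 0.066]
eef_rot: [180.0, 0.0, -178.2]
contact_force: [-0.3, -0.2, 0.1]
gripper_width: 0.0006
gripper_force: 0.0
```

jog_arm([
  [[-1,0,0,-0.5,0],[-1,0,0,-0.2,0],[-1,0,0,-0.1,0],[-1,0,0,0,0],[-1,0,0,0,0]],
])

```text
time_s: 7.6
tcp_pos: [0.4679, 0.1005, 0.059]
eef_rot: [180.0, 0.0, -178.3]
contact_force: [0.2, 0.7, -0.6]
gripper_width: 0.0002
gripper_force: 0.0
```

jog_arm([
  [[-1,0,0,-0.1,0],[-1,0,0,-0.1,0],[-1,0,0,0,0],[-1,0,0,0,0]],
])

```text
time_s: 8.1
tcp_pos: [0.4678, 0.1006, 0.0575]
eef_rot: [180.0, 0.0, -178.3]
contact_force: [-3.2, -0.5, 12.9]
gripper_width: 0.0
gripper_force: 6.1
```

jog_arm([
  [[-1,0,0,4,0],[-1,4.3,0.1,0,0],[-1,4.3,0.1,0,0],[-1,4.2,0.1,0,0],[-1,0,0,-2,0],[-1,0,0,0,0]],
])

```text
time_s: 8.85
tcp_pos: [0.5944, 0.1028, 0.0746]
eef_rot: [-179.9, -0.2, -178.3]
contact_force: [-0.4, -0.7, 0.2]
gripper_width: 0.0007
gripper_force: 0.0
```

```bash
python3 - <<'E'
from plant import r
import cv2
cv2.imwrite("pics/w1.png",r.capture("wrist"));s=r.get_state();print(s["tcp_pos"],s["contact_force"]);i=r.camera_info("wrist");print(i["view"])
E
```

```text
[0.59480658 0.10306105 0.07577185] [-0.38642155  0.23291123  0.88568421]
[[-0.02868731  0.99958734 -0.00148223 -0.08574699]
 [-0.96038621 -0.02797341 -0.27726489  0.56323574]
 [-0.27719194 -0.00653047  0.96079237 -0.06179933]
 [ 0.          0.          0.          1.        ]]
```

View pics/w1.png

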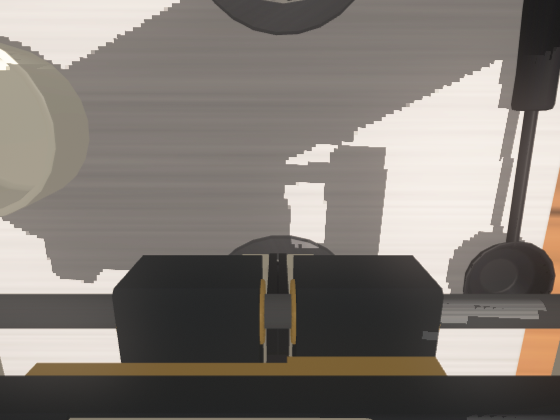

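The near-left cap is firm too, at 12.9 N. The wrist view shows the far-left burner under the fingertips at about (280,250), the ramekin to the left and the black spoon to the right, both clear. Now I'll press the far-left cap's −x edge.

jog_arm([
  [[-1,0,0,-0.5,0],[-1,0,0,-0.3,0],[-1,0,0,-0.1,0],[-1,0,0,0,0]],
])

```text
time_s: 9.4
tcp_pos: [0.5956, 0.1036, 0.0678]
eef_rot: [180.0, 0.0, -178.3]
contact_force: [1.2, 0.7, 1.3]
gripper_width: 0.0005
gripper_force: 0.0
```

jog_arm([
  [[-1,0,0,-0.1,0],[-1,0,0,-0.1,0],[-1,0,0,0,0],[-1,0,0,0,0]],
])

```text
time_s: 9.9
tcp_pos: [0.5957, 0.1035, 0.0656]
eef_rot: [-180.0, 0.0, -178.3]
contact_force: [-0.0, 1.2, 0.3]
gripper_width: 0.0001
gripper_force: 0.0
```

jog_arm([
  [[-1,0,0,-0.1,0],[-1,0,0,-0.1,0],[-1,0,0,0,0],[-1,0,0,0,0]],
])

```text
time_s: 10.4
tcp_pos: [0.5956, 0.1035, 0.0636]
eef_rot: [-180.0, 0.0, -178.3]
contact_force: [-0.2, -0.2, 0.7]
gripper_width: 0.0006
gripper_force: 0.2
```

jog_arm([
  [[-1,0,0,-0.1,0],[-1,0,0,-0.1,0],[-1,0,0,0,0],[-1,0,0,0,0]],
])

```text
time_s: 10.9
tcp_pos: [0.5955, 0.1035, 0.0616]
eef_rot: [-180.0, -0.0, -178.3]
contact_force: [-0.7, 0.3, 1.6]
gripper_width: 0.0002
gripper_force: 0.8
```

jog_arm([
  [[-1,0,0,-0.1,0],[-1,0,0,0,0],[-1,0,0,0,0]],
])

```text
time_s: 11.28
tcp_pos: [0.5956, 0.1035, 0.0606]
eef_rot: [-180.0, -0.0, -178.3]
contact_force: [-0.9, -0.4, 1.6]
gripper_width: 0.0007
gripper_force: 1.0
```

```bash
python3 - <<'E'
from plant import r
import cv2,numpy as np
a=r.capture("scene");b=r.capture("side");cv2.imwrite("pics/s2.png",a);cv2.imwrite("pics/d2.png",b)
t=np.hstack([cv2.resize(x,(400,300),interpolation=2) for x in (a[220:280,290:370],b[195:255,180:260])])
cv2.imwrite("pics/t2.png",t);s=r.get_state();print(s["tcp_pos"],s["contact_force"],s["gripper_force"])
E
```

```text
[0.59559921 0.1035287  0.06057355] [-1.52758251  0.4528506   1.88427334] 1.0484961577208196
```

View pics/t2.png

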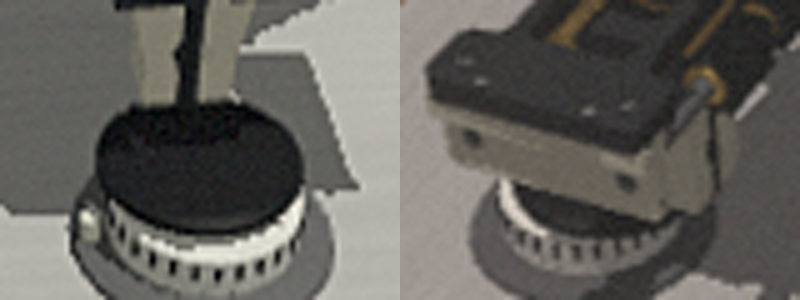

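The far-left cap yields 3 mm under about 1.6 N, so it is the one that rocks. In the crop, the bright crescent at (205,235) shows it is off towards −x. I'll lift straight up and move ahead so the wrist camera can measure the seat.

jog_arm([
  [[-1,0,0,2,0],[-1,0,0,3,0],[0,4,0,2,0],[0,4,0,0,0],[0,0,0,0,0],[0,0,0,0,0],[0,0,0,0,0]],
])

```text
time_s: 12.25
tcp_pos: [0.6749, 0.1035, 0.1304]
eef_rot: [-180.0, -0.0, -178.3]
contact_force: [-0.9, -0.0, -0.8]
gripper_width: 0.0422
gripper_force: 0.0
```

```bash
python3 - <<'E'
from plant import r
from h import *
i=r.camera_info("wrist");im=r.capture("wrist");cv2.imwrite("pics/w2.png",im);s=r.get_state();print(s["tcp_pos"],s["gripper_width"],ray(i,280,210)[0])
np.save("w2.npy",i["view"])
for p in ((.6364,.1045,.032),(.436,.1,.032)):print(proj(i,np.array(p)))
E
```

```text
[0.67498161 0.10355577 0.1306304 ] 0.0427572216435733 [0.60115288 0.10133613 0.26994379]
[280.88157656 161.0404625 ]
[ 284.67835563 -246.62235308]
```

View pics/w2.png

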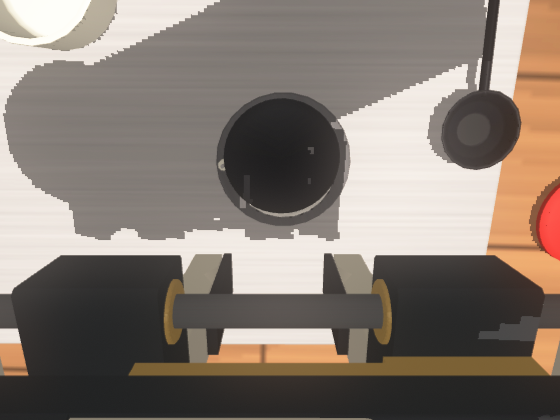

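The picture shows the cap at about (281,155) inside its ring (centre about (283,159)), with the head's rim visible as a bright crescent at the bottom (280,213), which is the +x side. Next I'll fit both.

```bash
cat > m.py <<'E'
from plant import r
from h import *
def measure(im,i):
    g=cv2.medianBlur(im.max(2),3);out={}
    for nm,th,z in (("ring",86,.0145),("cap",40,.038)):
        m=((g<th)*255).astype(np.uint8);m[235:]=0;m[:,:200]=0;m[:,370:]=0
        m=cv2.morphologyEx(m,cv2.MORPH_OPEN,cv2.getStructuringElement(2,(9,9)))
        c=cv2.convexHull(max(cv2.findContours(m,0,2)[0],key=cv2.contourArea))
        e=cv2.fitEllipse(c);p=plane(i,*e[0],z)
        s=np.mean(e[1])/i["fx"]*np.linalg.norm(p-ray(i,0,0)[0])
        print(nm,np.round(e[0],1),np.round(e[1],1),p.round(4),"diam",s.round(4))
E
python3 - <<'E'
from m import *
i=r.camera_info("wrist");i["view"]=np.load("w2.npy");im=cv2.imread("pics/w2.png")
g=im.max(2);print(g[175,205:235],g[110:125,230],g[195:235,283].tolist())
measure(im,i)
E
```

```text
[131 131 131 131 131 131 131 130 130 131 130 130 126  95  76  75  74  73
  73  73  74  68  42  43  42  41  41  41  42  42] [128 128 127 126 125 125 123 121  88  72  73  76  76  77  78] [44, 45, 45, 45, 47, 47, 48, 49, 48, 50, 50, 50, 52, 52, 52, 54, 54, 53, 133, 165, 165, 144, 94, 84, 85, 85, 86, 86, 87, 87, 96, 131, 136, 137, 137, 137, 137, 137, 138, 139]
ring [278.7 153.1] [118.6 129.7] [0.6336 0.1031 0.0145] diam 0.086
cap [267.9 152.4] [68.3 82.7] [0.6304 0.0962 0.038 ] diam 0.0475
```

```bash
sed -i 's/("ring",86/("ring",105/; s/("cap",40/("cap",60/; s/m=cv2.morphologyEx/m=cv2.morphologyEx(m,cv2.MORPH_CLOSE,np.ones((5,5),np.uint8));m=cv2.morphologyEx/' m.py
python3 - <<'E'
from m import *
i=r.camera_info("wrist");i["view"]=np.load("w2.npy");im=cv2.imread("pics/w2.png")
measure(im,i)
E
```

```text
ring [281.9 158.6] [131.3 134.1] [0.6373 0.1054 0.0145] diam 0.0921
cap [280.6 155.1] [113.5 115.1] [0.6318 0.1042 0.038 ] diam 0.072
```

The ring centre (0.637, 0.105) agrees with the two-view seat (0.636, 0.1045), and the cap sits about 6 mm off towards −x. I'll go behind it with the jaws 44 mm apart for a self-centring two-point push.

jog_arm([
  [[0,-5,0,0,0],[0,-5.3,0,0,0],[0,0,0,0,0],[0,0,0,-4,0],[0,0,0,-2.5,0],[0,0,0,-1.2,0],[0,0,0,0,0],[0,0,0,0,0]],
])

```text
time_s: 13.3
tcp_pos: [0.5734, 0.1038, 0.0546]
eef_rot: [180.0, 0.1, -178.3]
contact_force: [0.3, -0.1, 0.8]
gripper_width: 0.0435
gripper_force: 0.0
```

jog_arm([
  [[0,0.5,0,0,0],[0,0.5,0.05,0,0],[0,0.3,0,0,0],[0,0.2,0,0,0],[0,0,0,0,0],[0,0,0,0,0]],
])

```text
time_s: 14.05
tcp_pos: [0.5875, 0.104, 0.0535]
eef_rot: [-180.0, -0.0, -178.3]
contact_force: [-0.8, -0.3, -0.0]
gripper_width: 0.0435
gripper_force: 0.0
```

jog_arm([
  [[0,0.2,0,0,0],[0,0.2,0,0,0],[0,0.1,0,0,0],[0,0.1,0,0,0],[0,0,0,0,0]],
])

```text
time_s: 14.68
tcp_pos: [0.5937, 0.104, 0.0535]
eef_rot: [-180.0, -0.0, -178.3]
contact_force: [0.0, 0.7, -0.5]
gripper_width: 0.044
gripper_force: 0.0
```

jog_arm([
  [[0,0.1,0,0,0],[0,0.1,0,0,0],[0,0,0,0,0],[0,0,0,0,0]],
])

```text
time_s: 15.18
tcp_pos: [0.5956, 0.104, 0.0535]
eef_rot: [-180.0, -0.0, -178.3]
contact_force: [-0.3, -0.7, 0.1]
gripper_width: 0.0436
gripper_force: 0.3
```

jog_arm([
  [[0,0.1,0,0,0],[0,0,0,0,0],[0,0,0,0,0]],
])

```text
time_s: 15.55
tcp_pos: [0.5966, 0.104, 0.0535]
eef_rot: [-180.0, -0.0, -178.3]
contact_force: [-0.8, -0.7, -1.0]
gripper_width: 0.0441
gripper_force: 0.3
```

jog_arm([
  [[0,0.1,0,0,0],[0,0,0,0,0],[0,0,0,0,0]],
])

```text
time_s: 15.92
tcp_pos: [0.5979, 0.1041, 0.0537]
eef_rot: [180.0, 0.0, -178.3]
contact_force: [0.2, 0.3, 0.3]
gripper_width: 0.044
gripper_force: 0.0
```

```bash
python3 - <<'E'
from plant import r
import cv2,numpy as np
a=r.capture("scene");b=r.capture("side")
t=np.hstack([cv2.resize(x,(400,300),interpolation=2) for x in (a[220:280,290:370],b[195:255,180:260])])
cv2.imwrite("pics/t3.png",t);s=r.get_state();print(s["tcp_pos"],s["contact_force"],s["gripper_force"])
E
```

```text
[0.5977575  0.10409672 0.05366936] [ 0.38459603  0.33469512 -0.30122881] 0.0
```

View pics/t3.png

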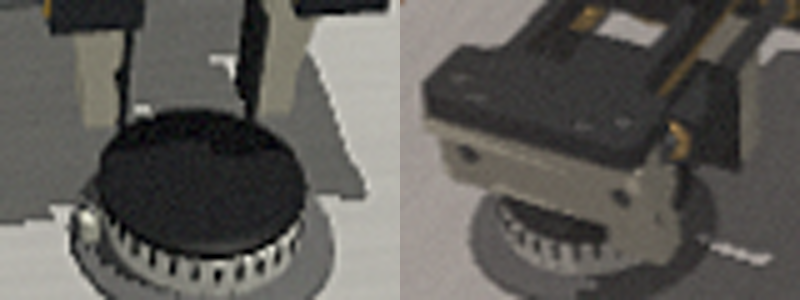

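The bright crescent is gone and the push force fell to zero, so the cap has dropped home. I'll back off, then check it from above and by pressing.

jog_arm([
  [[0,-0.5,0,0,0],[0,-1.5,0,0,0],[0,0,0,4,0],[0,0,0,3.7,0],[-1,4.9,0,0,0],[-1,4.9,0,0,0],[-1,0,0,0,0],[-1,0,0,0,0]],
])

```text
time_s: 17.02
tcp_pos: [0.6744, 0.1039, 0.1299]
eef_rot: [-180.0, -0.1, -178.3]
contact_force: [-1.1, -0.0, -0.1]
gripper_width: 0.0091
gripper_force: 0.0
```

```bash
python3 - <<'E'
from m import *
i=r.camera_info("wrist");im=r.capture("wrist");print(r.get_state()["tcp_pos"])
measure(im,i);a=r.capture("scene");b=r.capture("side");cv2.imwrite("pics/s4.png",a);cv2.imwrite("pics/d4.png",b)
E
```

```text
[0.67423751 0.10395993 0.13025629]
ring [281.7 159.7] [132.1 134.2] [0.6373 0.1056 0.0145] diam 0.0923
cap [280.  162.5] [112.4 113.8] [0.6357 0.1043 0.038 ] diam 0.0712
```

The cap is now within about 2 mm of the ring centre. Now I'll press the +x edge, then the −x edge.

jog_arm([
  [[-1,-0.7,0,-4,0],[-1,0,0,-2,0],[-1,0,0,-1.1,0],[-1,0,0,0,0],[-1,0,0,0,0]],
])

```text
time_s: 17.8
tcp_pos: [0.6692, 0.1043, 0.0607]
eef_rot: [180.0, 0.1, -178.3]
contact_force: [0.5, 0.5, 0.3]
gripper_width: 0.0006
gripper_force: 0.0
```

jog_arm([
  [[-1,0,0,-0.1,0],[-1,0,0,-0.05,0],[-1,0,0,0,0],[-1,0,0,0,0]],
])

```text
time_s: 18.3
tcp_pos: [0.6687, 0.104, 0.0581]
eef_rot: [180.0, 0.0, -178.3]
contact_force: [-0.1, 1.2, 0.0]
gripper_width: 0.0003
gripper_force: 0.0
```

jog_arm([
  [[-1,0,0,-0.1,0],[-1,0,0,0,0],[-1,0,0,0,0]],
])

```text
time_s: 18.68
tcp_pos: [0.6688, 0.1041, 0.0576]
eef_rot: [180.0, 0.0, -178.3]
contact_force: [-2.2, 0.8, 5.5]
gripper_width: 0.0007
gripper_force: 2.7
```

Firm at the right height on the +x edge. Now the −x edge.

jog_arm([
  [[-1,0,0,3,0],[-1,-3.2,0,0,0],[-1,-3.2,0,0,0],[-1,0,0,0,0],[-1,0,0,-2,0],[-1,0,0,-0.8,0],[-1,0,0,0,0],[-1,0,0,0,0]],
])

```text
time_s: 19.68
tcp_pos: [0.605, 0.104, 0.0592]
eef_rot: [-180.0, 0.0, -178.3]
contact_force: [0.1, -0.4, 0.7]
gripper_width: 0.0006
gripper_force: 0.0
```

jog_arm([
  [[-1,0,0,-0.1,0],[-1,0,0,-0.05,0],[-1,0,0,0,0],[-1,0,0,0,0]],
])

```text
time_s: 20.18
tcp_pos: [0.6047, 0.104, 0.0577]
eef_rot: [180.0, 0.0, -178.3]
contact_force: [1.1, 0.0, 0.8]
gripper_width: 0.0004
gripper_force: 0.3
```

jog_arm([
  [[-1,0,0,-0.1,0],[-1,0,0,0,0],[-1,0,0,0,0]],
])

```text
time_s: 20.55
tcp_pos: [0.6048, 0.1041, 0.0576]
eef_rot: [180.0, 0.0, -178.3]
contact_force: [-3.0, 0.0, 8.6]
gripper_width: 0.0006
gripper_force: 4.1
```

Firm on both edges at equal height, so the cap is level. I'll lift clear, take a last look and hand in.

jog_arm([
  [[-1,0,0,4,0],[-1,0,0,5,0],[-1,-3,-3,5,0],[-1,-3,-4,4,0],[-1,-3,-5,0,0],[-1,0,-5,0,0],[-1,0,0,0,0],[-1,0,0,0,0]],
])

```text
time_s: 21.55
tcp_pos: [0.5167, -0.0637, 0.2333]
eef_rot: [180.0, 0.0, -178.3]
contact_force: [-0.5, 0.1, -0.5]
gripper_width: 0.0002
gripper_force: 0.0
```

```bash
python3 - <<'E'
from plant import r
import cv2
cv2.imwrite("pics/s5.png",r.capture("scene"));s=r.get_state();print(s["tcp_pos"],s["contact_force"])
E
```

```text
[ 0.51683158 -0.06321175  0.23312833] [-0.54915262  0.28641901 -0.53141879]
```

View pics/s5.png

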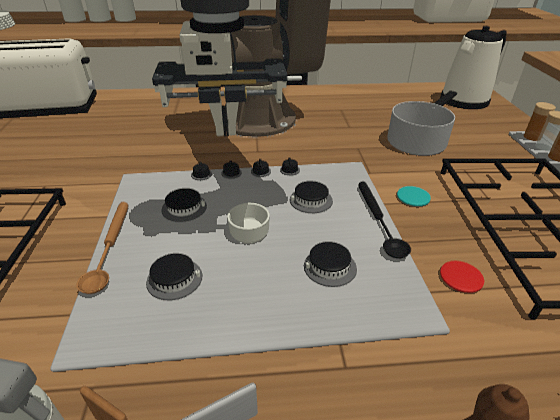

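The last picture shows all four caps level, including the mended one at (330,258). The ramekin (248,222), the spoons and the discs have not moved.

```bash
python3 -c "
from plant import r
print(r.close_job())"
```

```text
the job is handed in; nothing more can be done
None
```

The far-left cap was the one that rocked; I pushed it across until it dropped home, it now presses firm and level on both edges, the other three caps pressed firm and nothing else on the hob moved, and the job was handed in at about 21.6 s.

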